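Clear the jammed handle-blank chute

TASK

A square block of wood has got into the chute of round handle blanks and is stuck at the height bar. Lift it out so that the three blanks run down to the gate, lay it in the square wooden offcut box without dropping it, and only then pull the gate up to its top and leave it there, so that all three blanks roll into the tray at the chute's foot. Leave the spare block and the jar that stand in front of the chute where they are.

Things in the scene. Friction and masses are not known exactly. Their poses are not given: they have to be found in the camera images.
- chute: Grey laminate feed chute and its tray, one fixed piece. Origin at bench height on its centre line; own x across it, +y up the slope. The floor, 148 mm wide between walls 32 mm high, rises 0.21 rad along +y, from 45 mm above the bench at y = -80 mm (foot) to 102 mm at y = 189 mm.
- height_bar (a point): Middle of the steel height bar across the chute, 8 mm thick along the slope; its underside is 38 mm, its top 52 mm above the chute floor. Round blanks pass under it, the block does not. Axes as the chute's.
- tray (a point): Middle of the floor of the receiving tray at the chute's foot: open on top, 170 mm wide inside, 160 mm long, floor 6 mm and wall tops 56 mm above the bench. Axes as the chute's.
- block: The jammed block: plain square-cut wood, 60 mm (own x, across the chute) by 44 mm (own y, along it) by 60 mm (own z), 0.08 to 0.15 kg. Origin at its centre. It stands on the chute floor, tilted with it, against the uphill side of the height bar; the first blank leans on its uphill face. At least 28 mm is free between each of its ends and the chute walls.
- blank1: Round handle blank, turned light wood, 140 mm long, 30 mm in diameter, about 0.065 kg, lying across the chute; number 1 from the foot. Origin at its centre, own x along its axis. It rolls freely.
- blank2: Round handle blank, turned light wood, 140 mm long, 30 mm in diameter, about 0.065 kg, lying across the chute; number 2 from the foot. Origin at its centre, own x along its axis. It rolls freely.
- blank3: Round handle blank, turned light wood, 140 mm long, 30 mm in diameter, about 0.065 kg, lying across the chute; number 3 from the foot. Origin at its centre, own x along its axis. It rolls freely.
- gate (a joint): Height by which the steel gate at the chute's foot is raised: 0 = shut, 0.060 = fully up (m). It slides straight up, friction about 4 N plus its weight of 1.5 N, and stays where it is left. From about 0.035 on the blanks pass below it.
- gate_handle (a point): Centre of the gate's handle, a round wooden bar 14 mm thick and 90 mm long along the chute's own x, above the gate plate (6 mm thick; its top edge lies 23 mm below this point). At y = -85 mm in the chute's frame, 134 mm above the table with the gate shut; it rises with the gate.
- offcut_box: The offcut box: empty, open, square wooden box, 150 by 150 mm outside, 55 mm high, walls 6 mm, fixed to the bench. Origin at the centre of its underside, sides along its own x and y; its inner floor lies about 6 mm above the bench. It may stand to the left or to the right; the round steel tin that stands on the other side is not it.
- spare_block: A second block of the same shape and size, standing loose on the bench between the chute and the robot; not part of the job. Origin at the centre of its underside.
- jar: Amber glass jar, 70 mm in diameter, 85 mm high, standing between the chute and the robot. Origin at the centre of its underside. Not part of the job.

How it is judged (in metres and radians):
On the way, in this order (a step that is already met when the one before it is completed fails the run):
1. the block is lifted clear of the chute, the gate still shut (z of block in the frame of chute above 0.165 m and value of joint gate below 0.01 m), for 0.1 s.
2. the block lies released in the offcut box, and the three blanks have run down past the height bar to the shut gate (x of block in the frame of offcut_box between -0.05 and 0.05 m and y of block in the frame of offcut_box between -0.05 and 0.05 m and z of block in the frame of offcut_box below 0.045 m and linear speed of block below 0.03 m/s and contact force between the fingers and block below 0.1 N and y of blank1 in the frame of chute between -0.08 and 0.01 m and z of each of blank1, blank2, blank3 in the frame of chute above 0.05 m and y of blank2 in the frame of chute between -0.08 and 0.01 m and y of blank3 in the frame of chute between -0.08 and 0.01 m and value of joint gate below 0.01 m), for 0.2 s.
3. the gate is pulled up (value of joint gate above 0.045 m), for 0.1 s.
At the end, for the whole second after the job is handed in: The block rests released on the floor of the offcut box (centre within 50 mm of the box's middle along each side, lower than 45 mm); the gate stays up by more than 45 mm; all three blanks lie at rest in the tray at the chute's foot (x of block in the frame of offcut_box between -0.05 and 0.05 m and y of block in the frame of offcut_box between -0.05 and 0.05 m and z of block in the frame of offcut_box below 0.045 m and linear speed of each of block, blank1, blank2, blank3 below 0.03 m/s and contact force between the fingers and block below 0.1 N and y of blank1 in the frame of chute between -0.245 and -0.085 m and x of blank1 in the frame of chute between -0.085 and 0.085 m and z of each of blank1, blank2, blank3 in the frame of chute below 0.06 m and y of blank2 in the frame of chute between -0.245 and -0.085 m and x of blank2 in the frame of chute between -0.085 and 0.085 m and y of blank3 in the frame of chute between -0.245 and -0.085 m and x of blank3 in the frame of chute between -0.085 and 0.085 m and value of joint gate above 0.045 m and contact force between the fingers and gate below 0.1 N); the robot touches nothing.
It fails at once if the block is dropped into the offcut box (it moves faster than 0.6 m/s inside it) (horizontal distance between block and offcut_box below 0.07 m and height (world z) of block below 0.085 m and linear speed of block above 0.6 m/s).
It fails at once if the spare block or the jar is moved by more than 30 mm (distance of any of spare_block, jar from where it was at the start of the episode above 0.03 m).
It also fails if it takes over 56 s, if anything falls off the work surface, if the arm or the gripper's body presses on something with over 40 N, if the wrist force passes 120 N, or if a joint passes its speed limit or range.

ROBOT

A 6-joint arm with a two-finger parallel gripper is mounted at the origin on the work surface. World frame = base frame: x ahead of the robot, y to its left, z up, the work surface at z = 0. Lengths are in mm, angles in rad, forces in N, time in s.
With the tool pointing down it reaches from about 425 to 950 mm from the base axis. Payload 14.7 kg.
Tool frame: the origin (TCP) lies on the centre line of the jaws, within the pads' length; the fingertips stand 22 mm ahead of it and the grasp point (between the pads) lies 3 mm ahead of it; z points along the fingers, y is the line along which they close (so a half turn about z gives the same grasp; the last joint's range is limited). The gripper opens to 85 mm and grips with 20 to 120 N. Pads are 22 mm wide; open, the fingers measure 114 mm over their backs; the gripper's body (76 mm by 85 mm) begins 54 mm behind the grasp point. The pads swing forward as they close: fully open they stand 13 mm farther back than shut.
Start: joints at [1.134, 0.48, 1.596, -0, 1.065, -0.047], TCP at [246.978, 601.244, 253.297] pointing down, gripper open.
Joint ranges: [-2.75, 2.75], [-0.82, 2.05], [0.23, 2.67], [-1.56, 4.7], [0.09, 2.69], [-2.92, 2.92]. Speed limits (rad/s): [1.89, 1.89, 2.39, 3.01, 3.01, 3.01].

INTERFACE

Orientations are given as a unit quaternion [x, y, z, w].
In Python, from rig import robot, cams, job gives the robot as it stands.
- The arm moves only by the shell command python3 -m handwheel 'ROWS' [FORCE]. ROWS is JSON, a list that holds one entry, the list of rows, each a list of 5 numbers: the opening, from -1 (shut) to 1 (fully open), then the shift along the tool's x, y, z normalised to -1 to 1, where 1 is 0.25 m, then the turn about the tool's z normalised to -1 to 1, where 1 is 90 degrees. A call has 1 to 8 rows; each row shifts and turns the commanded pose from where the row before left it, along the tool's axes as they then stand; what a row does not reach is not made up. A row lasts 1/10 s, in which the tool goes at most 50 mm and 8.59 degrees, less where a joint would pass 70% of its speed; a pose out of reach is approached as far as the arm can. A call with a number of a shift or a turn outside -1 to 1 is refused whole. A call with a gripper value outside its range is refused whole. The fingers move at their own pace and stop on an object; FORCE is the grip in N (left out, the last holds). Time passes only in rows, so rows that do not move let the fingers close. It gives the time, the measured TCP pose, the force, the opening and the grip force at its end, in the units of the state.
- robot.read_state(): the state, without advancing time (a new reading comes with each control period).
- cams.camera(name): name is "side" or "top"; returns a dict with "frame" (400x640x3 uint8, red, green, blue), "camera_matrix" (3x3 intrinsics, pixels), "R" (3x3) and "t" (3): a world point X has camera coordinates R X + t. Camera axes: x right, y down, z forward; pixel columns grow to the right and rows downward; lengths in mm; the calibration is good to about 2 mm. A picture is of the moment at which its call begins. There is no depth.
- job.close_job(): hands the job in; it is judged then, once.
The state is a dict: "clock": time; "q": joint angles; "joint_velocities": joint speeds; "joint_efforts": joint torques, N m; "position": TCP position; "tcp_rot": TCP orientation; "force": force on the tool from outside, world axes, zero at the start; "moment": the same for the moment, N m; "gripper_width": opening from 0.0 (shut) to 1.0 (fully open); "grasp_force": force on a finger pad.
Only numpy, scipy, OpenCV 4.12 (cv2) and the standard library are available. Lean on these libraries where they do the work, as an engineer would, in place of code of your own. Each camera call takes 0.05 s, during which the arm holds its last target. There are 200 camera calls.

## Working session

There is one attempt and no reset: what is moved stays moved. The work goes in short steps, Python scripts to look and compute and a shell command to move; the robot and the scene stay as the last step left them, time stands still between calls to the robot, and variables do not carry over. Pictures are saved under pics/ and viewed, at most 13 in all, crops included, and the job is handed in when it is done.

```bash
mkdir -p pics; ls; python3 - <<'E'
from rig import robot,cams
import cv2,numpy as np
for n in("side","top"):
    c=cams.camera(n); cv2.imwrite(f"pics/{n}0.png",c["frame"][:,:,::-1])
    np.savez(f"{n}0.npz",**c)
    print(n,np.array(c["camera_matrix"]).round(1).tolist(),np.array(c["R"]).round(3).tolist(),np.array(c["t"]).round(1).tolist(), (-np.array(c["R"]).T@c["t"]).round())
s=robot.read_state();print(s["clock"],s["position"],s["tcp_rot"],s["gripper_width"])
E
```

```text
pics
side [[463.6, 0.0, 321.9], [0.0, 463.6, 197.9], [0.0, 0.0, 1.0]] [[-0.985, -0.175, -0.001], [-0.138, 0.776, -0.615], [0.108, -0.605, -0.788]] [495.2, 150.6, 1106.8] [388. 640. 966.]
top [[433.2, 0.0, 323.7], [0.0, 433.2, 198.8], [0.0, 0.0, 1.0]] [[-0.013, -1.0, 0.012], [-0.998, 0.012, -0.065], [0.065, -0.013, -0.998]] [-25.8, 538.0, 963.0] [474. -20. 996.]
0.1 [246.8553248  600.9328032  252.74036636] [ 1.93662640e-01  9.81068036e-01 -5.25669313e-04 -1.22776112e-04] 0.9993228932249247
```

View pics/side0.png

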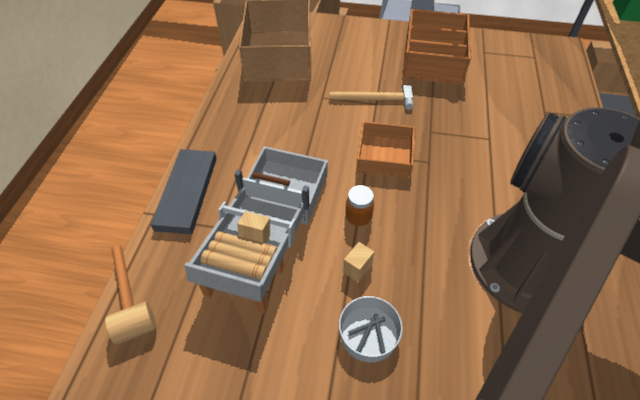

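View pics/top0.png

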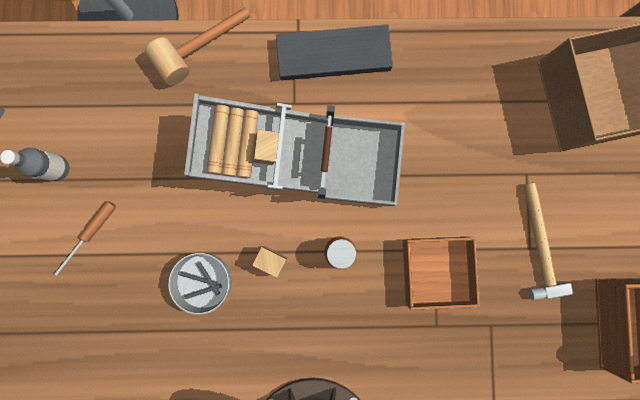

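The side view shows the block at (254,228) behind the bar, the handle at (270,180) and the offcut box at (386,148). In the top view the block is at (266,147), the bar at x≈281, the handle at (327,149), the box at (441,272), the jar at (341,253) and the spare block at (269,262). The tin is at (199,283). I'll measure next.

```bash
cat > h.py <<'E'
import numpy as np,cv2
def load(n): return np.load(n+"0.npz")
def ray(c,px):
    K,R,t=c["camera_matrix"],c["R"],c["t"]
    d=R.T@np.linalg.inv(K)@np.array([px[0],px[1],1.]); return -R.T@t,d/np.linalg.norm(d)
def plane(c,px,z):
    o,d=ray(c,px); return o+d*(z-o[2])/d[2]
def proj(c,X):
    p=c["camera_matrix"]@(c["R"]@np.array(X,float)+c["t"]); return p[:2]/p[2]
def tri(ca,pa,cb,pb):
    A=0;b=0
    for c,p in((ca,pa),(cb,pb)):
        o,d=ray(c,p);M=np.eye(3)-np.outer(d,d);A=A+M;b=b+M@o
    X=np.linalg.solve(A,b); return X,[np.abs(proj(c,X)-p).max().round(1) for c,p in((ca,pa),(cb,pb))]
def blob(im,roi,lo,hi):
    x0,y0,x1,y1=roi; m=cv2.inRange(cv2.cvtColor(im[y0:y1,x0:x1],cv2.COLOR_RGB2HSV),lo,hi)
    k=max(cv2.findContours(m,0,1)[0],key=cv2.contourArea); return k.reshape(-1,2)+[x0,y0]
E
python3 - <<'E'
from h import *
T,S=load("top"),load("side")
a=cv2.resize(T["frame"][85:215,180:410],None,fx=3.4,fy=3.4,interpolation=cv2.INTER_CUBIC)
b=cv2.resize(S["frame"][140:300,180:340],None,fx=3.6,fy=3.6,interpolation=cv2.INTER_CUBIC)
cv2.imwrite("pics/ct.png",a[:,:,::-1]);cv2.imwrite("pics/cs.png",b[:,:,::-1])
for n,c,p in(("T",T,[(327,149),(266,147),(441,272),(405,270)]),("S",S,[(270,181),(254,222),(386,150)])):
    h=cv2.cvtColor(c["frame"],cv2.COLOR_RGB2HSV)
    print(n,[h[y,x].tolist() for x,y in p])
hb=[blob(T["frame"],(315,115,340,185),(0,100,30),(15,255,160)),blob(S["frame"],(245,165,300,195),(0,100,30),(15,255,160))]
for k in hb: print(cv2.minAreaRect(k.astype(np.float32)))
E
```

```text
T [[10, 140, 122], [19, 100, 237], [12, 138, 194], [12, 135, 70]]
S [[6, 35, 101], [19, 105, 240], [12, 157, 219]]
((326.2767028808594, 148.87124633789062), (5.8623480796813965, 44.07229232788086), 6.009006023406982)
((270.47064208984375, 178.61764526367188), (36.62287902832031, 4.850712299346924), 14.03624439239502)
```

View pics/ct.png

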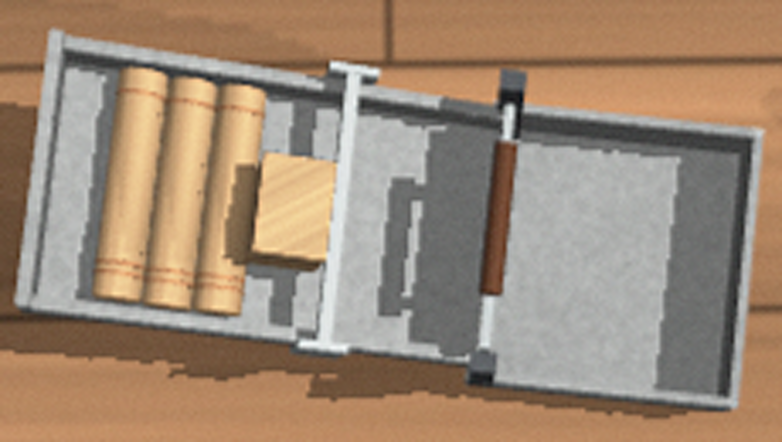

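View pics/cs.png

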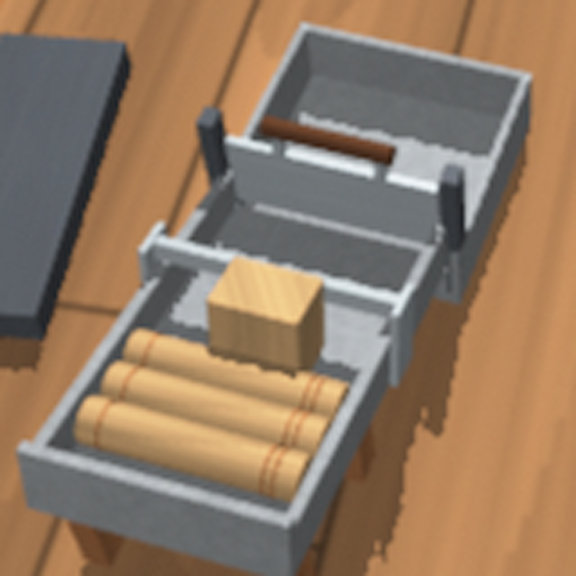

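The crops show the block top-face corners clearly in both views, and the bar and handle as well. I'll triangulate the corners, the handle ends and the box corners.

```bash
python3 - <<'E'
from h import *
np.set_printoptions(suppress=True,precision=1)
T,S=load("top"),load("side")
t=lambda x,y:(180+(x-1.2)/3.4,85+(y-1.2)/3.4); s=lambda x,y:(180+(x-1.3)/3.6,140+(y-1.3)/3.6)
P={"b_far_up":((266,153),(209,300)),"b_far_dn":((336,163),(233,258)),"b_near_dn":((326,263),(323,281)),"b_near_up":((252,249),(309,318)),
"h_far":((507,142),(262,126)),"h_near":((491,295),(393,153)),"tray_far":((762,130),(304,25)),"tray_near":((735,407),(529,76)),"up_far":((52,32),(24,450)),"up_near":((18,307),(290,522)),"bar_far":((352,78),(158,234)),"bar_near":((325,340),(402,308))}
for k,(a,b) in P.items():
    X,e=tri(T,t(*a),S,s(*b)); print(k,X,e)
for z in (130,134,138):
  print("handle plane",z,plane(T,t(499.5,218),z),plane(T,(326.3,148.9),z))
k=blob(T["frame"],(395,225,490,320),(5,80,40),(14,200,225)); 
import sys
h=cv2.convexHull(k); a=cv2.approxPolyDP(h,6,True).reshape(-1,2); print("box",a,cv2.minAreaRect(k.astype(np.float32)))
for p in a: print(plane(T,p,55))
from rig import robot
from scipy.spatial.transform import Rotation as Ro
print(Ro.from_quat(robot.read_state()["tcp_rot"]).as_matrix())
for n,p,z in(("jar",(341,253),85),("spare",(269,259),60)): print(n,plane(T,p,z))
a=cv2.resize(T["frame"][225:320,390:490],None,fx=5,fy=5,interpolation=cv2.INTER_CUBIC);cv2.imwrite("pics/box.png",a[:,:,::-1])
E
```

```text
b_far_up [672.1 100.1 131.3] [np.float64(0.2), np.float64(0.2)]
b_far_dn [668.9  59.8 120.9] [np.float64(0.7), np.float64(0.6)]
b_near_dn [608.9  66.3 119.7] [np.float64(0.8), np.float64(0.8)]
b_near_up [610.3 107.  138.5] [np.float64(1.4), np.float64(1.3)]
h_far [678.2 -43.1 128.6] [np.float64(0.3), np.float64(0.3)]
h_near [586.3 -32.2 132.7] [np.float64(0.5), np.float64(0.5)]
tray_far [ 702.2 -212.    49.1] [np.float64(0.1), np.float64(0.1)]
tray_near [ 522.8 -189.8   49.7] [np.float64(0.6), np.float64(0.5)]
up_far [742.5 224.1 141.5] [np.float64(0.1), np.float64(0.1)]
up_near [581.3 242.4 143.7] [np.float64(0.7), np.float64(0.7)]
bar_far [720.9  49.9 120.8] [np.float64(0.7), np.float64(0.7)]
bar_near [561.6  68.2 105.4] [np.float64(0.4), np.float64(0.4)]
handle plane 130 [631.5 -38.  130. ] [631.2 -37.5 130. ]
handle plane 134 [630.7 -38.  134. ] [630.5 -37.4 134. ]
handle plane 138 [630.  -37.9 138. ] [629.8 -37.4 138. ]
box [[489 225]
 [489 319]
 [395 319]
 [395 225]] ((442.0, 272.0), (93.99998474121094, 93.99998474121094), 90.0)
[ 473.7 -391.3   55. ]
[ 272.2 -383.7   55. ]
[ 275.3 -181.4   55. ]
[ 476.3 -186.1   55. ]
[[-0.9  0.4 -0. ]
 [ 0.4  0.9 -0. ]
 [ 0.  -0.  -1. ]]
jar [419.2 -66.3  85. ]
spare [407.  87.  60.]
```

View pics/box.png

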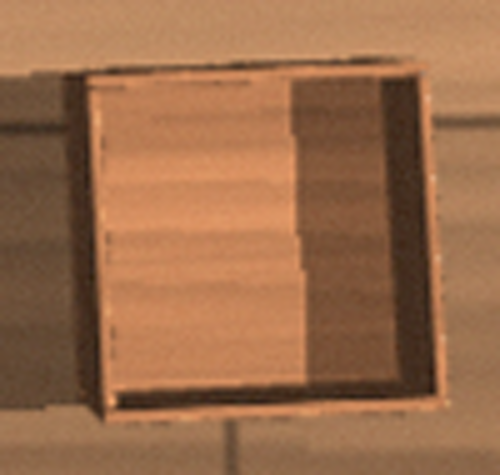

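Measurements agree with the given sizes: chute yaw ≈ -6.8°, handle (630.6,-37.7) and chute origin ≈ (640.7,46.7). The block grasp is at (640.5,87.5), with its top at z ≈ 131. Turning the tool first.

```bash
cat >> h.py <<'E'
def go(target,yaw=None):
    from rig import robot
    from scipy.spatial.transform import Rotation as Ro
    s=robot.read_state();R=Ro.from_quat(s["tcp_rot"]).as_matrix()
    d=R.T@(np.array(target)-s["position"]); y=np.degrees(np.arctan2(R[1,1],R[0,1]))
    print("t",s["clock"],"pos",s["position"].round(1),"yaw(y)",y.round(2),"w",round(s["gripper_width"],3),"gf",np.round(s["grasp_force"],1),"F",np.round(s["force"],1))
    print("units",(d/250).round(4),"turn",None if yaw is None else round((y-yaw)/90,4))
E
python3 -m handwheel '[[[1,0,0,0,0.092],[1,0,0,0,0.092],[1,0,0,0,0.092],[1,0,0,0,0.092],[1,0,0,0,0.092],[1,0,0,0,0.092],[1,0,0,0,0.092],[1,0,0,0,0.092]]]'
python3 -m handwheel '[[[1,0,0,0,0.092],[1,0,0,0,0],[1,0,0,0,0]]]' 60
python3 -c "
from h import *
go((640.5,87.5,253),-6.8)
T,S=load('top'),load('side')
c=[(88,70),(425,62),(447,405),(107,418)]
P=[plane(T,(390+(x-2)/5,225+(y-2)/5),55)for x,y in c];print(np.round(P,1),np.mean(P,0).round(1))
for i in range(4):d=P[(i+1)%4]-P[i];print(np.linalg.norm(d).round(1),np.degrees(np.arctan2(d[1],d[0])).round(1))
"
```

```text
clock: 0.9
position: [246.9, 601.1, 252.9]
tcp_rot: [0.7, 0.714, -0.0, 0.0]
force: [-0.2, -0.0, 0.4]
gripper_width: 1.002
grasp_force: 0.0
clock: 1.2
position: [246.9, 601.1, 253.1]
tcp_rot: [0.747, 0.665, -0.0, 0.0]
force: [-0.2, 0.4, -0.9]
gripper_width: 0.994
grasp_force: 0.0
t 1.2 pos [246.9 601.1 253.1] yaw(y) -6.59 w 0.994 gf 0.0 F [-0.2  0.4 -0.9]
units [-1.8602e+00  1.7997e+00  8.0000e-04] turn 0.0023
[[ 446.5 -211.9   55. ]
 [ 448.  -358.9   55. ]
 [ 300.9 -363.2   55. ]
 [ 297.6 -216.4   55. ]] [ 373.2 -287.6   55. ]
146.9 -89.4
147.2 -178.3
146.8 91.3
149.0 1.7
```

```bash
python3 -m handwheel '[[[1,-0.13,0.126,0,0],[1,-0.13,0.126,0,0],[1,-0.13,0.126,0,0],[1,-0.13,0.126,0,0],[1,-0.13,0.126,0,0],[1,-0.13,0.126,0,0],[1,-0.13,0.126,0,0]]]' >/dev/null
python3 -m handwheel '[[[1,-0.13,0.126,0,0],[1,-0.13,0.126,0,0],[1,-0.13,0.126,0,0],[1,-0.13,0.126,0,0],[1,-0.13,0.126,0,0],[1,-0.13,0.126,0,0],[1,0,0,0,0],[1,0,0,0,0]]]' >/dev/null
python3 -c "
from h import *
go((640.5,87.5,253),-6.8)"
```

```text
t 2.7 pos [603.4 131.9 253. ] yaw(y) -6.79 w 1.0 gf 0.0 F [-0.1  0.3  0.4]
units [-0.1589  0.1685 -0.0003] turn 0.0002
```

```bash
python3 -m handwheel '[[[1,-0.08,0.084,0,0],[1,-0.08,0.084,0,0],[1,0,0,0.1,0],[1,0,0,0.1,0],[1,0,0,0.08,0],[1,0,0,0,0],[1,0,0,0,0]]]' >/dev/null
python3 - <<'E'
from h import *
go((640.5,87.5,115),-6.8)
from rig import cams
T=cams.camera("top");S=cams.camera("side")
a=cv2.resize(T["frame"][85:215,180:310],(390,390),interpolation=2);b=cv2.resize(S["frame"][140:300,180:340],(390,390),interpolation=2)
cv2.imwrite("pics/pre.png",np.hstack([a,b])[:,:,::-1])
E
```

```text
t 3.4 pos [639.7  89.2 183.7] yaw(y) -6.72 w 0.998 gf 0.0 F [ 0.2 -0.1  1. ]
units [-0.0062  0.0042  0.2747] turn 0.0009
```

View pics/pre.png

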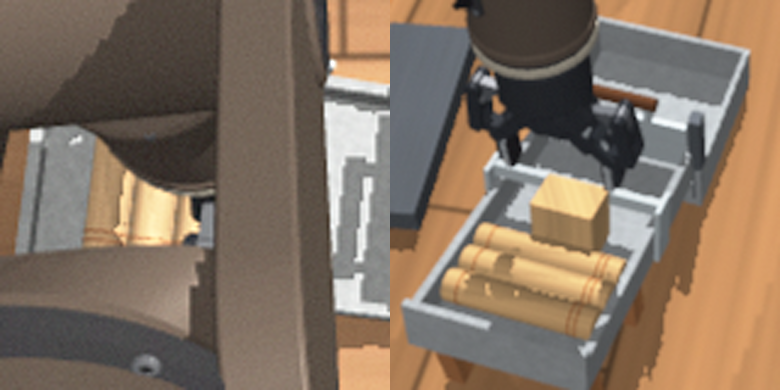

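The side view shows the fingers straddling the block, above its two ends. The arm hides the block in the top view. Descending and closing.

```bash
python3 -m handwheel '[[[1,-0.006,0.004,0.07,0],[1,0,0,0.07,0],[1,0,0,0.07,0],[1,0,0,0.065,0],[1,0,0,0,0],[1,0,0,0,0]]]' 
python3 -m handwheel '[[[-1,0,0,0,0],[-1,0,0,0,0],[-1,0,0,0,0],[-1,0,0,0,0],[-1,0,0,0,0],[-1,0,0,0,0],[-1,0,0,0,0],[-1,0,0,0,0]]]' 50
python3 -c "
from h import *
go((640.5,87.5,240),-6.8)"
```

```text
clock: 4.1
position: [641.3, 86.7, 115.6]
tcp_rot: [0.748, 0.664, 0.0, 0.0]
force: [-0.3, -0.1, -0.3]
gripper_width: 1.002
grasp_force: 0.0
clock: 4.9
position: [641.6, 86.6, 116.0]
tcp_rot: [0.748, 0.664, 0.001, 0.001]
force: [-1.6, -0.2, 8.2]
gripper_width: 0.696
grasp_force: 53.7
t 4.9 pos [641.6  86.6 116. ] yaw(y) -6.85 w 0.696 gf 53.7 F [-1.6 -0.2  8.2]
units [ 0.0031 -0.0038 -0.4961] turn -0.0005
```

Gripped at 59 mm, which matches the block's 60 mm. Lifting along the block's tilt.

```bash
python3 -m handwheel '[[[-1,-0.004,0,-0.03,0],[-1,-0.005,0,-0.04,0],[-1,-0.005,0,-0.04,0],[-1,-0.005,0,-0.04,0],[-1,-0.005,0,-0.04,0],[-1,0,0,-0.04,0],[-1,0,0,-0.05,0],[-1,0,0,-0.06,0]]]' 
python3 -m handwheel '[[[-1,0,0,-0.08,0],[-1,0,0,-0.1,0],[-1,0,0,-0.08,0],[-1,0,0,0,0],[-1,0,0,0,0],[-1,0,0,0,0],[-1,0,0,0,0],[-1,0,0,0,0]]]' 
python3 - <<'E'
from h import *
go((373.2,-287.6,250),1.0)
from rig import cams
S=cams.camera("side");cv2.imwrite("pics/lift.png",cv2.resize(S["frame"][100:300,160:440],(700,500))[:,:,::-1])
E
```

```text
clock: 5.7
position: [640.0, 80.6, 200.4]
tcp_rot: [0.748, 0.664, -0.0, -0.0]
force: [-0.2, -0.6, -1.1]
gripper_width: 0.696
grasp_force: 54.2
clock: 6.5
position: [639.8, 80.6, 263.8]
tcp_rot: [0.748, 0.664, -0.0, -0.0]
force: [0.2, -0.3, -0.8]
gripper_width: 0.698
grasp_force: 54.2
t 6.5 pos [639.8  80.6 263.8] yaw(y) -6.85 w 0.698 gf 54.2 F [ 0.2 -0.3 -0.8]
units [-1.5894 -0.8831  0.0566] turn -0.0873
```

View pics/lift.png

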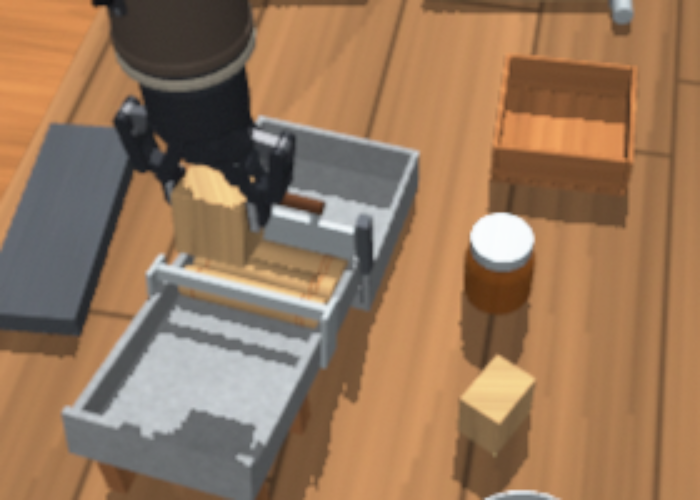

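All three blanks have run past the bar to the gate and the block is held firmly. Carrying it to the box.

```bash
python3 -m handwheel '[[[-1,0,0,0,-0.087],[-1,-0.1,-0.075,0,0],[-1,-0.12,-0.09,0,0],[-1,-0.12,-0.09,0,0],[-1,-0.12,-0.09,0,0],[-1,-0.12,-0.09,0,0],[-1,-0.12,-0.09,0,0],[-1,-0.12,-0.09,0,0]]]' >/dev/null
python3 -m handwheel '[[[-1,-0.12,-0.09,0,0],[-1,-0.12,-0.09,0,0],[-1,-0.12,-0.09,0,0],[-1,-0.12,-0.09,0,0],[-1,-0.08,-0.06,0,0],[-1,0,0,0,0],[-1,0,0,0,0]]]' >/dev/null
python3 - <<'E'
from h import *
go((373.2,-287.6,150),1.0)
E
```

```text
t 8.05 pos [ 387.1 -269.   264.5] yaw(y) 0.88 w 0.694 gf 54.4 F [ 0.7 -0.5 -1.4]
units [-0.0737 -0.0567  0.4578] turn -0.0013
```

```bash
python3 -m handwheel '[[[-1,-0.074,-0.057,0,0],[-1,0,0,0.1,0],[-1,0,0,0.12,0],[-1,0,0,0.12,0],[-1,0,0,0.12,0],[-1,0,0,0.12,0],[-1,0,0,0.08,0],[-1,0,0,0,0]]]' >/dev/null
python3 -m handwheel '[[[-1,0,0,0.03,0],[-1,0,0,0.02,0],[-1,0,0,0.01,0],[-1,0,0,0.01,0],[-1,0,0,0,0]]]'
python3 -c "
from h import *
go((373.2,-287.6,54),1.0)"
```

```text
clock: 9.35
position: [373.5, -287.6, 82.2]
tcp_rot: [0.701, 0.713, 0.0, 0.0]
force: [0.2, 0.7, -0.3]
gripper_width: 0.694
grasp_force: 54.4
t 9.35 pos [ 373.5 -287.6   82.2] yaw(y) 0.97 w 0.694 gf 54.4 F [ 0.2  0.7 -0.3]
units [-1.000e-04 -1.000e-03  1.127e-01] turn -0.0003
```

```bash
python3 -m handwheel '[[[-1,0,0,0.03,0],[-1,0,0,0.03,0],[-1,0,0,0.03,0],[-1,0,0,0.012,0],[-1,0,0,0,0],[-1,0,0,0,0]]]'
python3 -m handwheel '[[[-1,0,0,0.008,0],[-1,0,0,0,0],[-1,0,0,0,0]]]'
python3 -m handwheel '[[[-1,0,0,0.008,0],[-1,0,0,0,0],[-1,0,0,0,0]]]'
```

```text
clock: 9.95
position: [373.3, -287.4, 56.4]
tcp_rot: [0.701, 0.713, -0.0, -0.0]
force: [-0.1, -0.1, -1.7]
gripper_width: 0.697
grasp_force: 54.4
clock: 10.25
position: [373.4, -287.5, 54.7]
tcp_rot: [0.701, 0.713, 0.0, 0.0]
force: [-0.7, 0.4, -0.9]
gripper_width: 0.695
grasp_force: 54.4
clock: 10.55
position: [373.6, -287.5, 53.7]
tcp_rot: [0.701, 0.713, 0.0, 0.001]
force: [-3.8, 7.4, 34.2]
gripper_width: 0.693
grasp_force: 59.0
```

Contact with the box floor came at the predicted height. Easing up slightly, then releasing gently.

```bash
python3 -m handwheel '[[[-1,0,0,-0.004,0],[-1,0,0,0,0],[-1,0,0,0,0]]]' 20
python3 -m handwheel '[[[0.45,0,0,0,0],[0.55,0,0,0,0],[0.65,0,0,0,0],[0.75,0,0,0,0],[0.75,0,0,0,0],[0.75,0,0,0,0],[0.75,0,0,0,0]]]'
python3 -m handwheel '[[[0.75,0,0,-0.02,0],[0.75,0,0,-0.04,0],[0.75,0,0,-0.06,0],[0.75,0,0,-0.1,0],[0.75,0,0,-0.15,0],[0.75,0,0,-0.15,0],[0.75,0,0,-0.15,0],[0.75,0,0,0,0]]]'
python3 -c "
from h import *
go((630.6,-37.7,240),1)"
```

```text
clock: 10.85
position: [373.6, -287.6, 53.9]
tcp_rot: [0.701, 0.713, 0.0, 0.0]
force: [-1.4, 2.8, 12.8]
gripper_width: 0.697
grasp_force: 56.0
clock: 11.55
position: [373.4, -287.5, 53.5]
tcp_rot: [0.701, 0.713, -0.0, -0.0]
force: [0.2, -0.4, -0.2]
gripper_width: 0.873
grasp_force: 0.0
clock: 12.35
position: [375.1, -289.0, 226.3]
tcp_rot: [0.701, 0.713, 0.0, 0.004]
force: [0.2, -0.0, -1.0]
gripper_width: 0.878
grasp_force: 0.0
t 12.35 pos [ 375.1 -289.   226.3] yaw(y) 0.98 w 0.878 gf 0.0 F [ 0.2 -0.  -1. ]
units [ 0.9871  1.0393 -0.0541] turn -0.0002
```

```bash
python3 -m handwheel '[[[1,0,0,-0.05,0],[1,0.12,0.12,0,-0.09],[1,0,0,0,-0.09],[1,0,0,0,-0.09],[1,0,0,0,-0.09],[1,0,0,0,-0.09],[1,0,0,0,-0.09],[1,0,0,0,-0.09]]]' >/dev/null
python3 -m handwheel '[[[1,0,0,0,-0.09],[1,0,0,0,-0.09],[1,0,0,0,-0.09],[1,0,0,0,-0.012],[1,0,0,0,0]]]' >/dev/null
python3 - <<'E'
from h import *
go((630.6,-37.7,240),83.2)
from rig import cams,robot
print(robot.read_state()["q"])
S=cams.camera("side");cv2.imwrite("pics/box2.png",cv2.resize(S["frame"][100:300,160:440],(700,500))[:,:,::-1])
T=cams.camera("top");np.savez("top1.npz",**T)
k=blob(T["frame"],(315,115,340,185),(0,100,30),(15,255,160)); print(cv2.minAreaRect(k.astype(np.float32)))
E
```

```text
t 13.65 pos [ 402.7 -256.8  233.7] yaw(y) 82.88 w 1.001 gf 0.0 F [ 0.3 -0.3  0.1]
units [-0.7959  0.9828 -0.0254] turn -0.0036
[-6.31230910e-01  2.64988042e-01  2.00221897e+00 -3.82864081e-05
  8.74524479e-01 -2.07769174e+00]
((324.07281494140625, 148.91934204101562), (47.783355712890625, 15.97900104522705), 87.0643310546875)
```

View pics/box2.png

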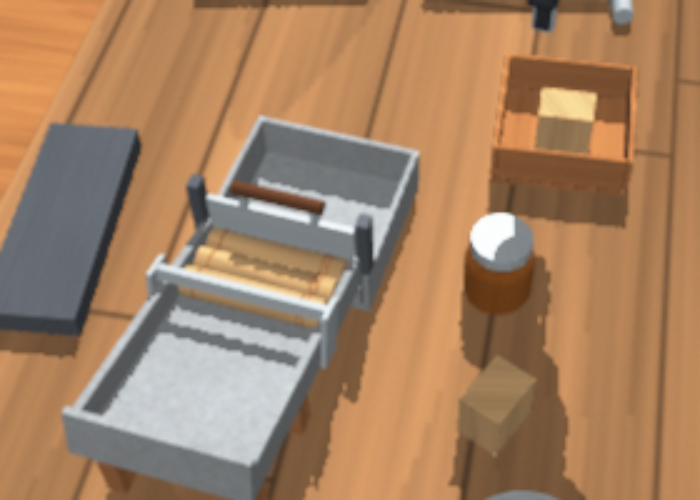

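The block stands flat in the middle of the box, and the blanks sit between the bar and the shut gate. Moving to the handle.

```bash
python3 -m handwheel '[[[1,-0.1,0.123,0,-0.0036],[1,-0.1,0.123,0,0],[1,-0.1,0.123,0,0],[1,-0.1,0.123,0,0],[1,-0.1,0.123,0,0],[1,-0.1,0.123,0,0],[1,-0.1,0.123,0,0],[1,0,0,0,0]]]' >/dev/null
python3 -m handwheel '[[[0.0,0,0,0,0],[0,0,0,0,0],[0,0,0,0,0],[0,0,0,0,0]]]' 60 >/dev/null
python3 -c "
from h import *
go((630.6,-37.7,140),83.2)"
```

```text
t 14.95 pos [601.2 -64.2 233.7] yaw(y) 83.3 w 0.499 gf 0.0 F [-0.6  0.1  0.5]
units [-0.1043  0.119   0.3749] turn 0.0011
```

```bash
python3 -m handwheel '[[[0,-0.104,0.119,0,0],[0,0,0,0.04,0],[0,0,0,0.08,0],[0,0,0,0.08,0],[0,0,0,0.05,0],[0,0,0,0,0],[0,0,0,0,0]]]' >/dev/null
python3 - <<'E'
from h import *
go((630.6,-37.7,140),83.2)
from rig import cams
S=cams.camera("side");cv2.imwrite("pics/hnd.png",cv2.resize(S["frame"][120:240,200:340],(700,600),interpolation=2)[:,:,::-1])
E
```

```text
t 15.65 pos [631.  -37.2 171.4] yaw(y) 83.36 w 0.498 gf 0.0 F [ 0.2 -0.1  0.4]
units [ 0.0014 -0.002   0.1257] turn 0.0017
```

View pics/hnd.png

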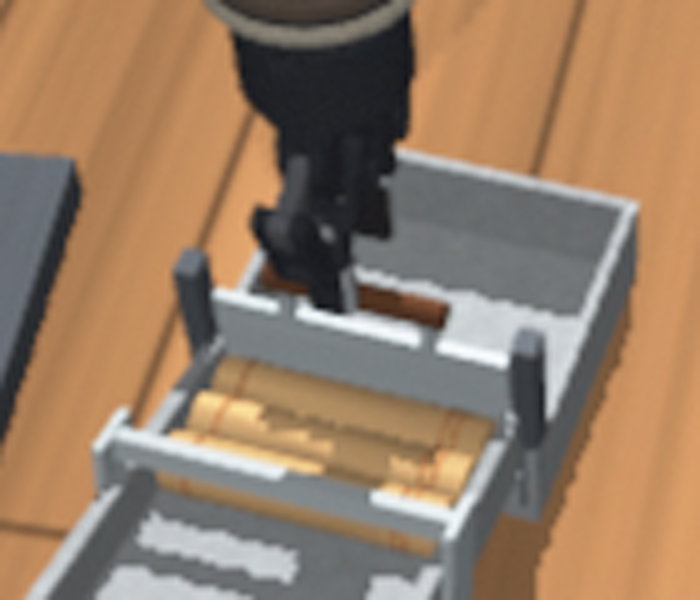

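The fingers straddle the handle bar. Descending, gripping, and then raising.

```bash
python3 -m handwheel '[[[0,0,0,0.04,0],[0,0,0,0.04,0],[0,0,0,0.03,0],[0,0,0,0.012,0],[0,0,0,0,0],[0,0,0,0,0]]]'
python3 -m handwheel '[[[-1,0,0,0,0],[-1,0,0,0,0],[-1,0,0,0,0],[-1,0,0,0,0],[-1,0,0,0,0],[-1,0,0,0,0],[-1,0,0,0,0],[-1,0,0,0,0]]]' 60
```

```text
clock: 16.3
position: [631.0, -36.9, 140.6]
tcp_rot: [0.058, 0.998, 0.0, 0.0]
force: [0.6, -0.3, 0.5]
gripper_width: 0.496
grasp_force: 0.0
clock: 17.1
position: [631.2, -36.9, 141.0]
tcp_rot: [0.058, 0.998, 0.0, 0.0]
force: [-0.9, 1.3, 5.4]
gripper_width: 0.133
grasp_force: 58.4
```

```bash
python3 -m handwheel '[[[-1,0,0,-0.03,0],[-1,0,0,-0.04,0],[-1,0,0,-0.04,0],[-1,0,0,-0.04,0],[-1,0,0,-0.04,0],[-1,0,0,-0.03,0],[-1,0,0,0,0],[-1,0,0,0,0]]]'
python3 -m handwheel '[[[-1,0,0,-0.01,0],[-1,0,0,-0.008,0],[-1,0,0,0,0],[-1,0,0,0,0],[-1,0,0,0,0],[-1,0,0,0,0]]]'
```

```text
clock: 17.9
position: [631.1, -36.9, 196.0]
tcp_rot: [0.058, 0.998, 0.0, 0.0]
force: [1.7, 2.9, 3.0]
gripper_width: 0.138
grasp_force: 59.1
clock: 18.5
position: [631.1, -36.9, 199.8]
tcp_rot: [0.058, 0.998, 0.0, 0.0]
force: [4.3, 3.6, -1.3]
gripper_width: 0.141
grasp_force: 58.9
```

```bash
python3 -m handwheel '[[[0,0,0,0,0],[0,0,0,0,0],[0,0,0,0,0],[0,0,0,0,0],[0,0,0,0,0]]]'
python3 -m handwheel '[[[0,0,0,-0.06,0],[0,0,0,-0.12,0],[0,0,0,-0.12,0],[0,0,0,-0.08,0],[0,0,0,0,0],[0,0,0,0,0],[0,0,0,0,0],[0,0,0,0,0]]]'
python3 - <<'E'
from h import *
from rig import cams
S=cams.camera("side");cv2.imwrite("pics/end.png",cv2.resize(S["frame"][100:300,160:440],(700,500))[:,:,::-1])
E
```

```text
clock: 19.0
position: [630.9, -37.0, 200.0]
tcp_rot: [0.058, 0.998, -0.0, -0.0]
force: [-0.1, 0.4, 0.3]
gripper_width: 0.499
grasp_force: 0.0
clock: 19.8
position: [630.4, -36.9, 294.0]
tcp_rot: [0.058, 0.998, 0.0, -0.001]
force: [0.4, 0.1, 0.0]
gripper_width: 0.501
grasp_force: 0.0
```

View pics/end.png

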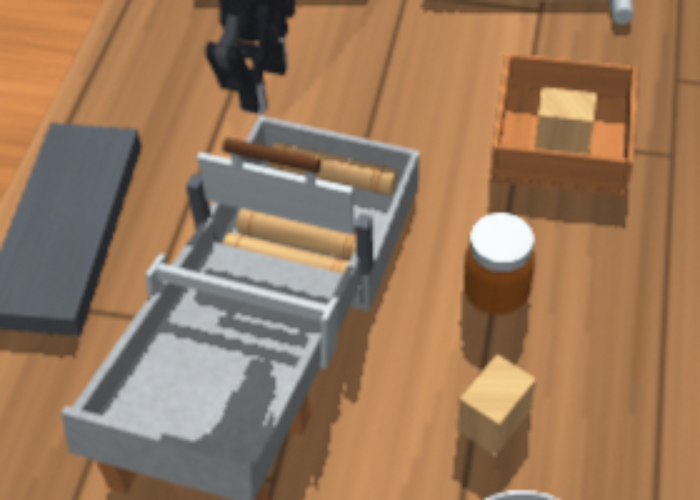

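The gate is up and one blank is clearly in the tray. Two more show below the gate plate, so I'll locate them and check that they're at rest.

```bash
python3 -m handwheel '[[[0,0,0,0,0],[0,0,0,0,0],[0,0,0,0,0],[0,0,0,0,0],[0,0,0,0,0],[0,0,0,0,0]]]' >/dev/null
python3 - <<'E'
from h import *
from rig import cams
S=cams.camera("side");cv2.imwrite("pics/end2.png",cv2.resize(S["frame"][140:240,210:340],(780,600),interpolation=2)[:,:,::-1])
a=np.radians(-6.8);cx=np.array([np.cos(a),np.sin(a)]);cy=np.array([-cx[1],cx[0]])
for p in((278,193),(276,201),(294,168)):
  for z in(25,45,70):
    d=plane(S,p,z)[:2]-[640.7,46.7]; print(p,z,(d@cx).round(),(d@cy).round())
for y,z in((-80,45),(-65,63),(-35,70),(-5,77)): print(y,proj(S,[*(np.array([640.7,46.7])+y*cy),z]).round())
E
```

```text
(278, 193) 25 7.0 -125.0
(278, 193) 45 -0.0 -111.0
(278, 193) 70 -9.0 -92.0
(276, 201) 25 3.0 -99.0
(276, 201) 45 -4.0 -85.0
(276, 201) 70 -13.0 -67.0
(294, 168) 25 -5.0 -219.0
(294, 168) 45 -11.0 -203.0
(294, 168) 70 -20.0 -182.0
-80 [274. 202.]
-65 [271. 202.]
-35 [266. 210.]
-5 [261. 218.]
```

View pics/end2.png

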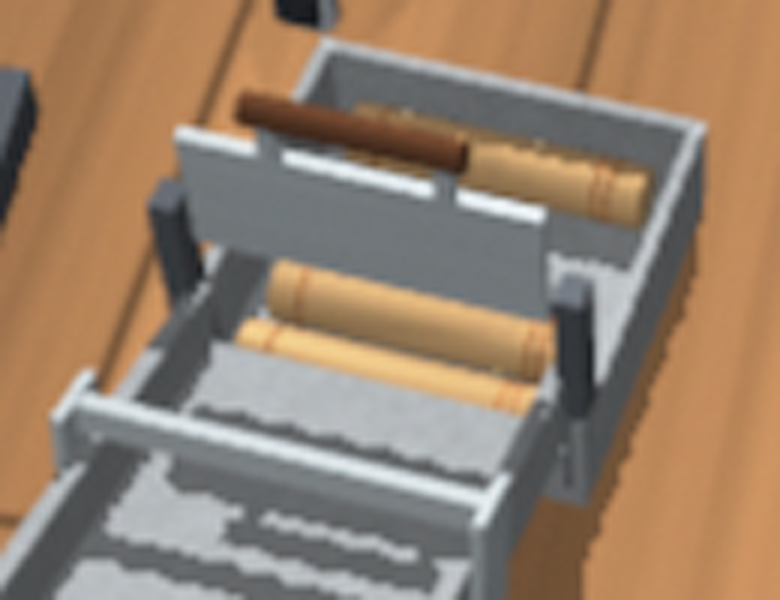

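Nothing has moved between the last two pictures. The blanks lie in the tray at about y = -100, -125 and -219 mm: two are just below the foot's edge and one is against the far wall. The gate is up and the gripper is clear, so I'm handing in.

```bash
python3 -c "
from rig import job
print(job.close_job())"
```

```text
the job is handed in; nothing more can be done
None
```

I handed the job in at about 20 s of the 56 s allowed: the block stands released in the offcut box, the gate is up about 59 mm, all three blanks lie in the tray, and the spare block and jar look untouched in the last pictures; no verdict came back.

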